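Scan the hinge jig's label with the hand scanner

ROBOT

A 6-joint arm with a two-finger parallel gripper is mounted at the origin on the work surface. World frame = base frame: x ahead of the robot, y to its left, z up, the work surface at z = 0. Lengths are in m, angles in rad, forces in N, time in s.
With the tool pointing down it reaches from about 0.325 to 0.85 m from the base axis. Payload 15.5 kg.
Tool frame: the origin (TCP) lies between the finger pads; the fingertips stand bot.tcp_to_tips ahead of it and the grasp point (between the pads) is the TCP (bot.tcp_to_tips is the distance from the TCP to the fingertips, in m); z points along the fingers, y is the line along which they close (so a half turn about z gives the same grasp; the last joint's range is limited). The gripper opens to 91 mm and grips with 3 to 60 N. Pads are 32 mm wide; open, the fingers measure 118 mm over their backs; the gripper's body (76 mm by 178 mm) begins 60 mm behind the grasp point.
Start: joints at [-1.276, 0.494, 1.345, -0, 1.302, -0.096], TCP at [0.238, -0.578, 0.233] pointing down, gripper open.
Joint ranges: [-2.91, 2.91], [-0.82, 2.16], [0.22, 2.67], [-1.22, 4.37], [0.12, 2.79], [-3.08, 3.08]. Speed limits (rad/s): [1.89, 1.89, 2.57, 3.01, 3.01, 3.01].

INTERFACE

Orientations are given as a rotation vector (axis times angle).
In Python, from bench import bot, cams gives the robot as it stands.
- The arm moves only by the shell command python3 -m jog 'ROWS'. ROWS is a JSON object of lists of equal length, an entry for each row: "translation": the shift along the tool's x, y, z normalised to -1 to 1, where 1 is 500 mm, a list of three; "angular": the turn, a rotation vector about the tool's x, y, z normalised to -1 to 1, where 1 is pi rad, a list of three; "hand": the opening, from -1 (shut) to 1 (fully open). In form: {"translation": [[x, y, z], ...], "angular": [[wx, wy, wz], ...], "hand": [hand, ...]}. A call has 1 to 8 rows; each row is the pose to reach, as a shift and turn from the pose commanded when the call began, along the tool's axes at that moment, turning the shorter way round; what a row does not reach only later rows make up. A row lasts 1/12 s, in which the tool goes at most 41.7 mm and 7.16 degrees, less where a joint would pass 70% of its speed; a pose out of reach is approached as far as the arm can. A call with a number of a shift or a turn outside -1 to 1 is refused whole. A call with a gripper value outside its range is refused whole. The fingers move at their own pace and stop on an object; the grip force is fixed at half the most. Time passes only in rows, so rows that repeat a pose let the fingers close. It gives the time, the measured TCP pose, the force, the opening and the grip force at its end, in the units of the state.
- bot.get_state(): the state, without advancing time (a new reading comes with each control period).
- cams.grab_frame(name): name is "side" or "top" or "wrist"; returns (picture, depth): 480x640x3 uint8, blue, green, red; 480x640 float32, m along the optical axis (not along the pixel's ray), 0 where there is no reading.
- cams.calibration(name): a dict with "fx", "fy", "cx", "cy" (pixels), "R" (3x3) and "t" (3): a world point X has camera coordinates R X + t. Camera axes: x right, y down, z forward; pixel columns grow to the right and rows downward; lengths in m; the calibration is good to about 2 mm. A picture is of the moment at which its call begins: read the wrist's pose just before it. calibration takes no time and is no camera call; for the wrist camera it gives the pose at the moment of the call.
- bot.close_job(): hands the job in; it is judged then, once.
Trained networks look in the newest picture that a camera, given by its name, has taken for a name from the list of things; names that differ only in an ending like _2 or _b are one class to them, and where a whole thing is asked for, a point or a joint stands for the part that bears it (a point fixed in the world has none). Each returns a list of dicts, best first, with "conf" (0 to 1); they miss things now and then, are a little off and sometimes report something else, mostly with a low value. They report only what shows in the picture. A call takes as long as a camera call.
- cams.boxes_of(label, camera): "centre" ([x, y, z] in m, in the coordinates of the camera as it stood for that picture, good to about 4 mm: the middle of the surface that is visible of it).
- cams.regions_of(label, camera): "pixels" (480x640 bool, what is visible of it).
The state is a dict: "t": time; "joint_positions": joint angles; "qvel": joint speeds; "joint_torque": joint torques, N m; "eef_pos": TCP position; "eef_rot": TCP orientation; "ft_force": force on the tool from outside, world axes, zero at the start; "ft_torque": the same for the moment, N m; "finger_gap": finger opening in m; "grip_force": force on a finger pad.
Only numpy, scipy, OpenCV 4.12 (cv2) and the standard library are available. Lean on these libraries where they do the work, as an engineer would, in place of code of your own. Each camera call takes 0.05 s, during which the arm holds its last target. There are 200 camera calls.

TASK

Book out the black hinge jig: pick the yellow-headed hand scanner up off its charging pad and aim its window squarely at the middle of the barcode label on the jig's sloping face, from about 60 mm away without touching the jig, and hold it steady there for about a second and a half. Then stand the scanner back upright, window down, in the middle of its charging pad and let go. Do not scan the similar label on the cardboard carton, and leave the hinges, bradawl, nail set and ramekin where they are.

Things in the scene. Friction and masses are not known exactly. Their poses are not given: they have to be found in the camera images.
- scanner: Hand scanner, 150 mm tall, 200 g (+-1/3), standing window down on the pad. Yellow round head, 54 mm across up to 26 mm height, tapering to 32 mm at 46 mm; above it, to the top, a grey grip 34 mm (x) by 26 mm (y): hold across y, within 30 mm of its top. Origin: centre of the round window (flat underside); z up the grip, so it looks along -z. Turn about z is free when scanning.
- scanner_spot (a point): Reading point: on the scanner's axis, 60 mm in front of the window (along the scanner's -z from its origin), with the scanner's axes. To aim, bring this point onto the label's centre with the scanner's z along the label's z.
- pad: Round flat grey charging pad, 100 mm in diameter, 12 mm high, with a dark rubber circle on top, fixed to the shelf. Origin: centre of its underside.
- jig_label: White barcode label, 40 by 56 mm, with black bars, flat on the sloping front desk (64 by 80 mm) of the black jig. Origin: centre of the label's face; z points squarely out of the label, 35 degrees from vertical; x up the slope; y along its long side. The jig is fixed and may be to the left or to the right.
- jig: Turning-knob hinge jig of black plastic, fixed: base plate 110 (x) by 150 (y) by 14 mm, sloping label desk at its front (-x), label centre 21 mm in front of the origin and 49 mm high; behind it a block with a black knob 38 mm across (orange dot on top), 99 mm high. Origin: centre of its underside.
- carton_label: A similar barcode label, not to be scanned, on the sloping front of the cardboard carton; 40 by 56 mm, origin at its face's centre, z out of its face.
- carton: Brown cardboard carton of spare hinges with a blue band, fixed, 100 (x) by 120 (y) by 86 mm high, its front sloping like the jig's. Origin: centre of its underside.
- ramekin: White ceramic ramekin of small screws, 72 mm in diameter, 42 mm high. Loose. Origin: centre of its underside.
- hinge0: Silver cabinet hinge, about 100 by 52 by 12 mm, lying loose. Origin on the shelf near its middle.
- hinge1: The other silver cabinet hinge, same size, loose.
- bradawl: Orange-handled bradawl, 130 mm long, 28 mm thick, lying loose along its x. Origin on the shelf near its middle.
- nail_set: Steel nail set with a red sleeve, 122 mm long, 10 mm thick, lying loose along its x. Origin on the shelf near its middle.

How it is judged:
On the way:
1. Scanner in the fingers, reading point within 15 mm (x, y) and 25 mm (z) of the jig label's centre, square to it within 0.25 rad, steady (under 20 mm/s, 0.15 rad/s) for 1.2 s (x of scanner_spot in the frame of jig_label between -0.015 and 0.015 m and y of scanner_spot in the frame of jig_label between -0.015 and 0.015 m and z of scanner_spot in the frame of jig_label between -0.025 and 0.025 m and angle between the z axis of scanner and the z axis of jig_label, either way round below 0.25 rad and linear speed of scanner below 0.02 m/s and angular speed of scanner below 0.15 rad/s and contact force between the fingers and scanner above 1 N), for 1.2 s.
At the end, for the whole second after the job is handed in: The scanner stands upright (within 0.1 rad), window down and at rest on top of the charging pad, its axis within 20 mm of the pad's centre (horizontal distance between scanner and pad below 0.02 m and z of scanner in the frame of pad between 0.008 and 0.016 m and angle between scanner's own z axis and vertical below 0.1 rad and linear speed of scanner below 0.02 m/s and contact force between scanner and pad above 0.5 N); the robot touches nothing.
It fails at once if The scanner or the robot touches the jig (contact force between any of scanner, the fingers, the arm and jig above 1 N).
It fails at once if The carton's label is scanned: the reading point stands still within 20 mm of that label's centre, square to it within 0.25 rad (distance between scanner_spot and carton_label below 0.02 m and angle between the z axis of scanner and the z axis of carton_label, either way round below 0.25 rad and linear speed of scanner below 0.02 m/s).
It fails at once if The ramekin, a hinge, the bradawl or the nail set is moved by more than 30 mm (distance of any of ramekin, hinge0, hinge1, bradawl, nail_set from where it was at the start of the episode above 0.03 m).
It also fails if it takes over 43 s, if anything falls off the work surface, if the arm or the gripper's body presses on something with over 40 N, if the wrist force passes 120 N, or if a joint passes its speed limit or range.

## Working session

There is one attempt and no reset: what is moved stays moved. The work goes in short steps, Python scripts to look and compute and a shell command to move; the robot and the scene stay as the last step left them, time stands still between calls to the robot, and variables do not carry over. Pictures are saved under pics/ and viewed, at most 10 in all, crops included, and the job is handed in when it is done.

```bash
mkdir -p pics
cat > h.py <<'E'
import numpy as np, cv2
from bench import bot, cams
from scipy.spatial.transform import Rotation as Ro
def cloud(cam,d,mask):
    c=cams.calibration(cam); v,u=np.nonzero(mask&(d>0)); z=d[v,u]
    P=np.c_[(u-c["cx"])/c["fx"]*z,(v-c["cy"])/c["fy"]*z,z]
    return (P-np.array(c["t"]))@np.array(c["R"])
E
python3 - <<'E'
from h import *
np.set_printoptions(precision=4,suppress=True)
s=bot.get_state(); print(s["t"],s["eef_pos"],s["eef_rot"],bot.tcp_to_tips)
ims=[]
for cam in ["top","side"]:
    im,d=cams.grab_frame(cam); ims.append(im); np.savez(""+cam,im=im,d=d)
    for n in ["scanner","pad","jig_label","jig","carton_label","carton"]:
        for r in cams.regions_of(n,cam)[:2]:
            m=r["pixels"]; P=cloud(cam,d,m); v,u=np.nonzero(m)
            if len(P)>10:
                np.savez(f"{cam}_{n}_{r['conf']:.2f}",P=P)
                print(cam,n,round(r["conf"],2),"px",u.mean().round(),v.mean().round(),len(P),"med",np.median(P,0),"lo",np.percentile(P,2,axis=0),"hi",np.percentile(P,98,axis=0))
    c=cams.calibration(cam);print(np.array(c["R"]).ravel(),c["t"])
cv2.imwrite("pics/a.png",ims[0]);cv2.imwrite("pics/b.png",ims[1])
print(bot.get_state()["t"])
E
```

```text
0.0 [ 0.238  -0.5775  0.2324] [-3.0807 -0.6097  0.0002] 0.019
top scanner 0.71 px 347.0 280.0 799 med [ 0.4672 -0.0513  0.1193] lo [ 0.4475 -0.0767  0.0131] hi [ 0.4917 -0.0294  0.1638]
top pad 0.81 px 342.0 282.0 1519 med [ 0.4709 -0.0434  0.012 ] lo [ 0.4282 -0.0967  0.0078] hi [ 0.5204 -0.0064  0.0163]
top jig_label 0.75 px 453.0 325.0 377 med [ 0.3858 -0.2472  0.009 ] lo [ 0.3383 -0.2618  0.0023] hi [ 0.449  -0.2335  0.0125]
top jig_label 0.64 px 221.0 179.0 561 med [0.6634 0.1694 0.0512] lo [0.6459 0.1414 0.0383] hi [0.6779 0.1947 0.061 ]
top jig 0.95 px 225.0 173.0 4747 med [0.6761 0.1605 0.0326] lo [0.6277 0.0961 0.0109] hi [0.7306 0.2376 0.0995]
top carton_label 0.83 px 419.0 188.0 608 med [ 0.6371 -0.1917  0.0484] lo [ 0.6189 -0.2183  0.036 ] hi [ 0.655  -0.1658  0.0604]
top carton 0.82 px 414.0 177.0 4360 med [ 0.6551 -0.1818  0.06  ] lo [ 0.6027 -0.2448  0.0157] hi [ 0.7071 -0.1205  0.0883]
[-0.0238 -0.9997 -0.0108 -0.9862  0.0252 -0.1635  0.1638  0.0068 -0.9865] [0.0108 0.5545 0.8572]
side scanner 0.95 px 388.0 231.0 1758 med [ 0.4637 -0.0457  0.0808] lo [ 0.4467 -0.0648 
[... 166 characters left out ...]
g_label 0.88 px 225.0 249.0 566 med [0.6622 0.167  0.0496] lo [0.6448 0.1392 0.0371] hi [0.6778 0.1935 0.06  ]
side jig 0.84 px 216.0 256.0 4433 med [0.6679 0.1842 0.0318] lo [0.6255 0.1003 0.0037] hi [0.7266 0.2413 0.0983]
side carton_label 0.77 px 368.0 195.0 234 med [ 0.6358 -0.1921  0.0487] lo [ 0.6196 -0.2175  0.0381] hi [ 0.6523 -0.1675  0.059 ]
side carton_label 0.27 px 225.0 249.0 508 med [0.6622 0.1661 0.0496] lo [0.645  0.1399 0.0376] hi [0.677  0.1925 0.0598]
side carton 0.73 px 354.0 197.0 2920 med [ 0.652  -0.1498  0.0487] lo [ 0.5973 -0.2461 -0.    ] hi [ 0.7178 -0.1183  0.0873]
[-0.707  -0.707   0.017  -0.3637  0.3428 -0.8662  0.6066 -0.6185 -0.4995] [0.4056 0.2459 0.7499]
0.7
```

View pics/a.png

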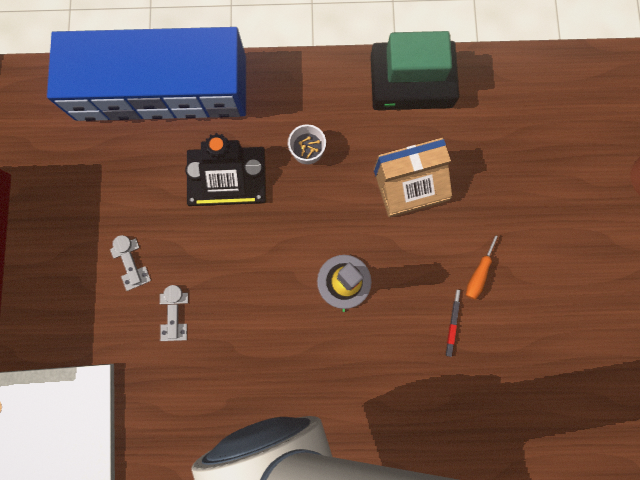

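View pics/b.png

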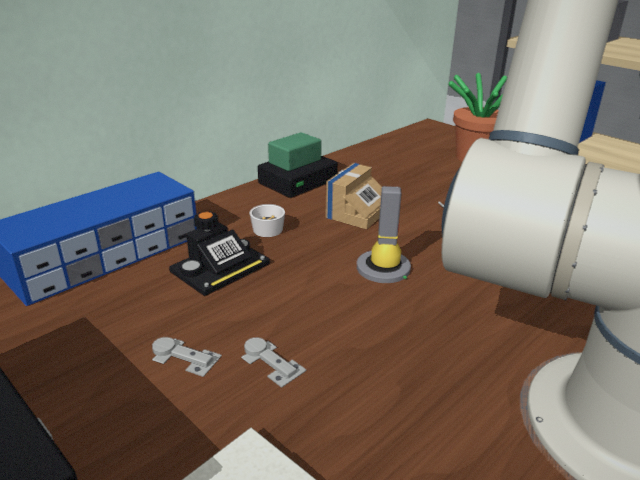

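```bash
ls *.npz
python3 - <<'E'
from h import *
import glob
np.set_printoptions(precision=4,suppress=True)
for f in ["top_jig_label_0.64","side_jig_label_0.88"]:
    P=np.load(f+".npz")["P"]; c=np.median(P,0)
    P=P[np.linalg.norm(P-c,axis=1)<.04]; c=P.mean(0); w,V=np.linalg.eigh(np.cov((P-c).T))
    print(f,c,"n",V[:,0],"long",V[:,2],"tilt",np.degrees(np.arccos(abs(V[2,0]))), np.sqrt(w*12))
    h=cv2.minAreaRect(((P-c)@V[:,1:]).astype(np.float32)); print(h)
for cam in ["top","side"]:
    P=np.vstack([np.load(f)["P"] for f in glob.glob(cam+"_scanner*")])
    for lo,hi in [(.014,.038),(.07,.12),(.12,.155),(.155,.17)]:
        Q=P[(P[:,2]>lo)&(P[:,2]<hi)]
        if len(Q)>8:
            Q2=Q[:,:2]; print(cam,lo,hi,len(Q),Q.mean(0),Q.min(0),Q.max(0),cv2.minAreaRect(Q2.astype(np.float32)))
    d=np.load(cam+".npz")["d"]
    A=cloud(cam,d,np.ones_like(d,bool))
    Q=A[(abs(A[:,2]-.012)<.004)&(np.hypot(A[:,0]-.47,A[:,1]+.045)<.065)][:,:2]
    print("pad",cam,len(Q),cv2.minEnclosingCircle(Q.astype(np.float32)))
    Q=A[(abs(A[:,2]-.162)<.006)&(np.hypot(A[:,0]-.47,A[:,1]+.05)<.04)]
    print("scanner top",cam,len(Q),Q.mean(0),cv2.minAreaRect(Q[:,:2].astype(np.float32)))
E
```

```text
side.npz
side_carton_0.73.npz
side_carton_label_0.27.npz
side_carton_label_0.77.npz
side_jig_0.84.npz
side_jig_label_0.88.npz
side_pad_0.66.npz
side_scanner_0.95.npz
top.npz
top_carton_0.82.npz
top_carton_label_0.83.npz
top_jig_0.95.npz
top_jig_label_0.64.npz
top_jig_label_0.75.npz
top_pad_0.81.npz
top_scanner_0.71.npz
top_jig_label_0.64 [0.6634 0.1688 0.051 ] n [ 0.5736  0.0131 -0.819 ] long [-0.1073  0.9925 -0.0592] tilt 35.012199270630795 [0.0055 0.0367 0.0549]
((-0.0018196534365415573, -0.0004765316843986511), (0.05676957219839096, 0.04260643944144249), 84.02080535888672)
side_jig_label_0.88 [0.6618 0.167  0.0496] n [ 0.5681  0.0087 -0.8229] long [-0.0683  0.997  -0.0366] tilt 34.6226910716399 [0.0054 0.0398 0.0553]
((-0.0011838991194963455, -0.0013693403452634811), (0.05827387422323227, 0.04226827993988991), 87.27798461914062)
top 0.014 0.038 50 [ 0.4593 -0.045   0.0251] [ 0.446  -0.077   0.0142] [ 0.5033 -0.0292  0.038 ] ((0.47427883744239807, -0.05200366675853729), (0.05762543901801109, 0.04657665267586708), 5.385838508605957)
top 0.07 0.12 58 [ 0.4635 -0.0492  0.0945] [ 0.453
[... 1168 characters left out ...]
6919861, 0.0185292586684227), 14.444183349609375)
side 0.12 0.155 344 [ 0.4651 -0.0478  0.1378] [ 0.4528 -0.0632  0.1205] [ 0.4855 -0.0354  0.155 ] ((0.4665569067001343, -0.04830372333526611), (0.03512419015169144, 0.015004577115178108), 29.77937889099121)
side 0.155 0.17 162 [ 0.4676 -0.0533  0.1602] [ 0.4516 -0.0739  0.1551] [ 0.4836 -0.0376  0.1634] ((0.46999260783195496, -0.05491937696933746), (0.034043099731206894, 0.025587130337953568), 45.00380325317383)
pad side 780 ((0.4709154963493347, -0.05304621160030365), 0.05235639587044716)
scanner top side 163 [ 0.4689 -0.0533  0.1604] ((0.471269816160202, -0.05612004175782204), (0.03327973559498787, 0.029005201533436775), 38.630157470703125)
```

The top view shows the black jig at left (label at 222,180), carton at right (label 419,188), and the scanner on its pad (345,280) with the grip turned about 40°. The side view agrees: jig label at (225,249), scanner at (388,231). Fitted tilt (35°), label size, pad diameter and top height all match the description, so the measurements stand.

```bash
cat >> h.py <<'E'
np.set_printoptions(precision=4,suppress=True)
def rot(z,y):  # tool z, approx tool y
    z=np.array(z,float)/np.linalg.norm(z); y=np.array(y,float); y-=z*(y@z); y/=np.linalg.norm(y)
    return np.c_[np.cross(y,z),y,z]
def go(p,R):   # shift and turn in jog units from present pose
    s=bot.get_state(); R0=Ro.from_rotvec(s["eef_rot"]).as_matrix()
    t=R0.T@(np.array(p)-s["eef_pos"])/.5; a=Ro.from_matrix(R0.T@R).as_rotvec()/np.pi
    print("t",round(s["t"],2),"trans",t,"ang",a,"rows",np.linalg.norm(t)*12,np.linalg.norm(a)*180/7.16)
yaw=np.radians(40.5)
DOWN=rot([0,0,-1],[np.sin(yaw),-np.cos(yaw),0])
SC=np.array([.4722,-.0555]); PAD=np.array([.4717,-.0525])
E
python3 -c "
from h import *
go([*SC,.25],DOWN)"
```

```text
t 0.7 trans [ 0.8309 -0.7876 -0.0341] ang [-0.     -0.     -0.1006] rows 13.74395984974918 2.529026539286869
```

```bash
python3 -m jog '{"translation":[[0.42,-0.39,-0.034],[0.42,-0.39,-0.034],[0.42,-0.39,-0.034],[0.42,-0.39,-0.034],[0.42,-0.39,-0.034],[0.42,-0.39,-0.034],[0.42,-0.39,-0.034],[0.42,-0.39,-0.034]],"angular":[[0,0,-0.1],[0,0,-0.1],[0,0,-0.1],[0,0,-0.1],[0,0,-0.1],[0,0,-0.1],[0,0,-0.1],[0,0,-0.1]],"hand":[1,1,1,1,1,1,1,1]}'; python3 -c "
from h import *
go([*SC,.25],DOWN)"
```

```text
t: 1.37
eef_pos: [0.3595, -0.3124, 0.2504]
eef_rot: [-2.945, -1.089, -0.002]
ft_force: [0.5, -0.4, 0.7]
finger_gap: 0.0913
grip_force: 0.0
t 1.37 trans [ 0.5054 -0.2435  0.0017] ang [-0.0003 -0.0004  0.0005] rows 6.731955932548049 0.017668820370163516
```

```bash
python3 -m jog '{"translation":[[0.505,-0.2435,0],[0.505,-0.2435,0],[0.505,-0.2435,0],[0.505,-0.2435,0],[0.505,-0.2435,0],[0.505,-0.2435,0],[0.505,-0.2435,0],[0.505,-0.2435,0]],"angular":[[0,0,0],[0,0,0],[0,0,0],[0,0,0],[0,0,0],[0,0,0],[0,0,0],[0,0,0]],"hand":[1,1,1,1,1,1,1,1]}'
python3 - <<'E'
from h import *
im,d=cams.grab_frame("wrist"); cv2.imwrite("pics/w.png",im)
A=cloud("wrist",d,np.ones_like(d,bool))
r=np.hypot(*(A[:,:2]-SC).T)
Q=A[(abs(A[:,2]-.162)<.006)&(r<.04)]
if len(Q)>9: print("top",len(Q),Q.mean(0),cv2.minAreaRect(Q[:,:2].astype(np.float32)))
Q=A[(abs(A[:,2]-.012)<.004)&(r<.065)][:,:2]
if len(Q)>9: print("pad",len(Q),cv2.minEnclosingCircle(Q.astype(np.float32)))
go([*SC,.145],DOWN)
E
```

```text
t: 2.03
eef_pos: [0.473, -0.057, 0.2501]
eef_rot: [-2.946, -1.09, -0.002]
ft_force: [-1.5, -0.4, 0.4]
finger_gap: 0.091
grip_force: 0.0
top 1468 [ 0.4747 -0.059   0.1618] ((0.4738927483558655, -0.05952505022287369), (0.03311283141374588, 0.025761224329471588), 41.38056564331055)
pad 3238 ((0.4718209207057953, -0.05585218220949173), 0.052366435527801514)
t 2.08 trans [ 0.0045 -0.0053  0.21  ] ang [ 0.     -0.0001  0.0006] rows 2.521088118803608 0.016714722122080746
```

View pics/w.png

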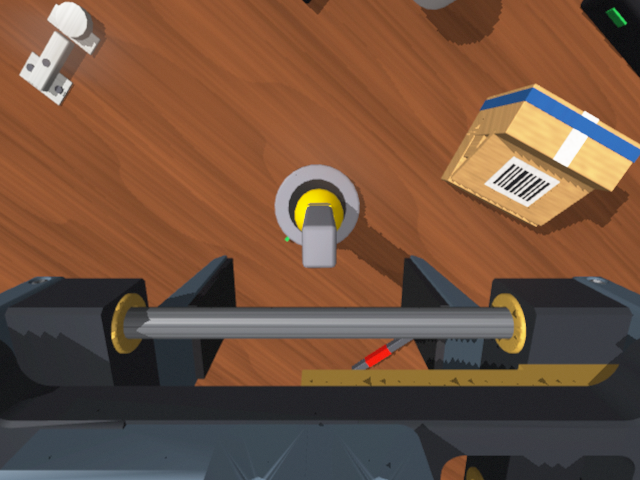

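The wrist view shows the grip (318,240) centred between the fingers and aligned with them. I'll lower straight down and grip.

```bash
python3 -m jog '{"translation":[[0.002,-0.002,0.05],[0.002,-0.002,0.1],[0.002,-0.002,0.15],[0.002,-0.002,0.18],[0.002,-0.002,0.2],[0.002,-0.002,0.2],[0.002,-0.002,0.2],[0.002,-0.002,0.2]],"angular":[[0,0,0],[0,0,0],[0,0,0],[0,0,0],[0,0,0],[0,0,0],[0,0,0],[0,0,0]],"hand":[1,1,1,1,1,1,1,1]}'; python3 -m jog '{"translation":[[0,0,0],[0,0,0],[0,0,0],[0,0,0],[0,0,0],[0,0,0],[0,0,0],[0,0,0]],"angular":[[0,0,0],[0,0,0],[0,0,0],[0,0,0],[0,0,0],[0,0,0],[0,0,0],[0,0,0]],"hand":[-1,-1,-1,-1,-1,-1,-1,-1]}'
```

```text
t: 2.75
eef_pos: [0.4718, -0.0604, 0.1506]
eef_rot: [2.948, 1.083, 0.001]
ft_force: [-0.9, 0.3, -0.6]
finger_gap: 0.0911
grip_force: 0.0
t: 3.42
eef_pos: [0.4715, -0.0598, 0.1499]
eef_rot: [-2.948, -1.085, 0.0]
ft_force: [0.1, 0.2, -0.2]
finger_gap: 0.0408
grip_force: 0.0
```

```bash
python3 -m jog '{"translation":[[0,0,0],[0,0,0],[0,0,0],[0,0,0],[0,0,0],[0,0,0]],"angular":[[0,0,0],[0,0,0],[0,0,0],[0,0,0],[0,0,0],[0,0,0]],"hand":[-1,-1,-1,-1,-1,-1]}'; python3 -m jog '{"translation":[[0,0,-0.01],[0,0,-0.03],[0,0,-0.06],[0,0,-0.1],[0,0,-0.14],[0,0,-0.17],[0,0,-0.19],[0,0,-0.2]],"angular":[[0,0,0],[0,0,0],[0,0,0],[0,0,0],[0,0,0],[0,0,0],[0,0,0],[0,0,0]],"hand":[-1,-1,-1,-1,-1,-1,-1,-1]}'
python3 - <<'E'
from h import *
n=np.array([-.571,-.011,.821]); n/=np.linalg.norm(n); L=np.array([.6626,.168,.050])
R=rot(-n,DOWN[:,1]); 
for k in (.26,.198): print(L+k*n); go(L+k*n,R)
im,d=cams.grab_frame("side"); cv2.imwrite("pics/c.png",im[100:400,150:550])
E
```

```text
t: 3.92
eef_pos: [0.4715, -0.0598, 0.1499]
eef_rot: [-2.948, -1.084, 0.0]
ft_force: [0.5, -0.7, -1.4]
finger_gap: 0.0258
grip_force: 30.0
t: 4.58
eef_pos: [0.4719, -0.0599, 0.2516]
eef_rot: [2.947, 1.084, 0.003]
ft_force: [-0.4, 0.1, -2.1]
finger_gap: 0.026
grip_force: 30.0
[0.5142 0.1651 0.2634]
t 4.58 trans [ 0.356  -0.2881 -0.0237] ang [-0.115   0.1549  0.0286] rows 5.503492199273606 4.901871947726976
[0.5496 0.1658 0.2125]
t 4.58 trans [ 0.4107 -0.2435  0.0782] ang [-0.115   0.1549  0.0286] rows 5.805814922595868 4.901871947726976
```

View pics/c.png

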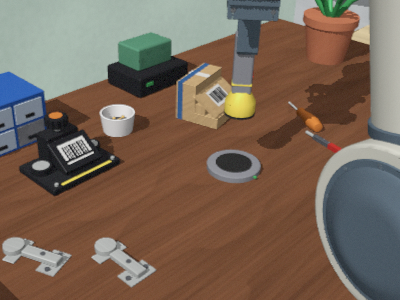

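The scanner is firmly held (gap 26 mm) and clear of the pad. Next, the stand-off pose in front of the jig label.

```bash
python3 -m jog '{"translation":[[0.02,-0.016,-0.001],[0.07,-0.055,-0.005],[0.13,-0.105,-0.009],[0.19,-0.155,-0.013],[0.25,-0.2,-0.017],[0.305,-0.245,-0.021],[0.34,-0.275,-0.023],[0.356,-0.288,-0.024]],"angular":[[-0.006,0.009,0.001],[-0.022,0.03,0.005],[-0.042,0.056,0.01],[-0.061,0.083,0.015],[-0.081,0.109,0.02],[-0.099,0.133,0.025],[-0.11,0.148,0.027],[-0.115,0.155,0.0285]],"hand":[-1,-1,-1,-1,-1,-1,-1,-1]}'; python3 -m jog '{"translation":[[0,0,0],[0,0,0],[0,0,0]],"angular":[[0,0,0],[0,0,0],[0,0,0]],"hand":[-1,-1,-1]}'
python3 - <<'E'
from h import *
n=np.array([-.571,-.011,.821]); n/=np.linalg.norm(n); L=np.array([.6626,.168,.050])
go(L+.198*n,rot(-n,DOWN[:,1]))
for cam in ("side","wrist","top"):
    im,d=cams.grab_frame(cam); cv2.imwrite(f"pics/d_{cam}.png",im)
    r=cams.regions_of("scanner",cam)
    if r:
        P=cloud(cam,d,r[0]["pixels"]); Q=P-L; h=Q@n; e=Q-np.outer(h,n)
        u=np.array([.821,0,.571]); v=np.array([0,1,0])
        print(cam,r[0]["conf"],len(P),"along n",np.percentile(h,[2,50,98]),"x",np.percentile(e@u,[2,50,98]),"y",np.percentile(e@v,[2,50,98]))
    for q in cams.regions_of("jig_label",cam)[:2]:
        P=cloud(cam,d,q["pixels"])
        if len(P)>50:
            P=P[np.linalg.norm(P-np.median(P,0),axis=1)<.04]; w,V=np.linalg.eigh(np.cov((P-P.mean(0)).T)); print(cam,"label",q["conf"],len(P),P.mean(0),V[:,0])
E
```

```text
t: 5.3
eef_pos: [0.5127, 0.1676, 0.2614]
eef_rot: [2.715, 0.861, 0.859]
ft_force: [0.2, -1.9, -1.5]
finger_gap: 0.0261
grip_force: 30.0
t: 5.55
eef_pos: [0.5135, 0.1649, 0.2614]
eef_rot: [2.715, 0.86, 0.851]
ft_force: [0.3, 0.2, -0.5]
finger_gap: 0.0265
grip_force: 30.0
t 5.55 trans [0.0035 0.0017 0.1215] ang [-0.0007  0.0009  0.0003] rows 1.4583199049164561 0.02944564877216147
side 0.68 1535 along n [-0.0475  0.1627  0.2318] x [-0.0263 -0.008   0.0388] y [-0.1277  0.0146  0.0283]
side label 0.73 463 [0.6632 0.1648 0.0507] [-0.5609 -0.0155  0.8277]
wrist 0.7 3246 along n [0.0037 0.0201 0.0388] x [-0.0538 -0.0172  0.0295] y [-0.3941 -0.3349 -0.2967]
wrist label 0.81 368 [0.6693 0.1809 0.0549] [-0.5696 -0.0066  0.8219]
top 0.71 913 along n [0.1249 0.1577 0.2536] x [-0.0034  0.0192  0.0286] y [-0.0242 -0.0009  0.0246]
top label 0.83 565 [0.663  0.1676 0.0507] [ 0.5757  0.0106 -0.8176]
```

View pics/d_side.png

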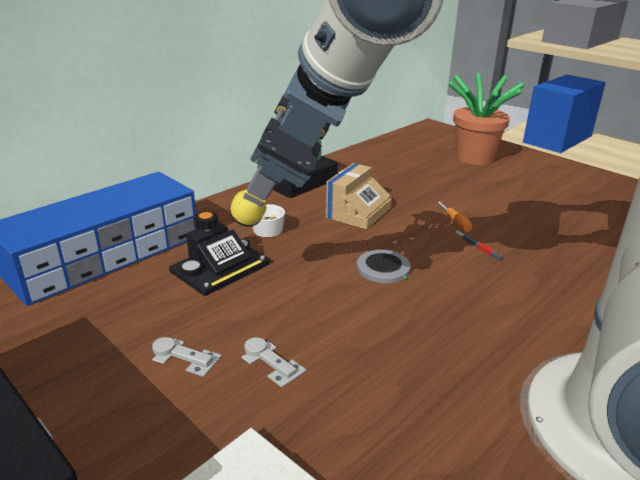

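The side view shows the scanner square in front of the jig label (head 248,207; label 225,249). The head's extents are centred on the label axis to about 1 mm. I'll advance along the axis and hold.

```bash
python3 -m jog '{"translation":[[0.001,0,0.01],[0.002,0.001,0.03],[0.002,0.001,0.055],[0.003,0.001,0.08],[0.003,0.001,0.1],[0.003,0.001,0.113],[0.003,0.001,0.12],[0.003,0.001,0.12]],"angular":[[0,0,0],[0,0,0],[0,0,0],[0,0,0],[0,0,0],[0,0,0],[0,0,0],[0,0,0]],"hand":[-1,-1,-1,-1,-1,-1,-1,-1]}'; for i in 1 2 3; do python3 -m jog '{"translation":[[0,0,0],[0,0,0],[0,0,0],[0,0,0],[0,0,0],[0,0,0],[0,0,0],[0,0,0]],"angular":[[0,0,0],[0,0,0],[0,0,0],[0,0,0],[0,0,0],[0,0,0],[0,0,0],[0,0,0]],"hand":[-1,-1,-1,-1,-1,-1,-1,-1]}'|head -3; done
python3 - <<'E'
from h import *
n=np.array([-.571,-.011,.821]); n/=np.linalg.norm(n); L=np.array([.6626,.168,.050])
s=bot.get_state(); print(abs(np.array(s["qvel"])).max())
go(L+.198*n,rot(-n,DOWN[:,1]))
for cam in ("top","side"):
    im,d=cams.grab_frame(cam)
    r=cams.regions_of("scanner",cam)
    if r:
        P=cloud(cam,d,r[0]["pixels"]); P=P[np.linalg.norm(P-L-.1*n,axis=1)<.12]; Q=P-L; h=Q@n
        u=np.array([.821,0,.571]); v=np.array([0,1,0])
        print(cam,len(P),"along n",np.percentile(h,[2,50,98]),"x",np.percentile(Q@u,[2,50,98]),"y",np.percentile(Q@v,[2,50,98]))
    if cam=="side": cv2.imwrite("pics/e.png",im[120:320,120:420])
E
```

```text
t: 6.67
eef_pos: [0.5493, 0.1662, 0.2126]
eef_rot: [2.716, 0.859, 0.853]
ft_force: [-0.7, -0.6, -1.5]
finger_gap: 0.0259
grip_force: 30.0
t: 7.33
eef_pos: [0.5492, 0.1664, 0.2136]
eef_rot: [2.715, 0.859, 0.855]
t: 8.0
eef_pos: [0.5492, 0.1664, 0.2135]
eef_rot: [2.715, 0.859, 0.854]
t: 8.67
eef_pos: [0.5492, 0.1664, 0.2135]
eef_rot: [2.715, 0.859, 0.854]
0.002035227577003535
t 8.67 trans [-0.0009  0.0007  0.002 ] ang [-0.0005  0.0003 -0.    ] rows 0.027315287702826693 0.014681028385236562
top 652 along n [0.0644 0.0947 0.1814] x [0.0035 0.0211 0.0295] y [-0.0235 -0.0001  0.024 ]
side 1284 along n [0.0646 0.102  0.1694] x [-0.0243 -0.007   0.0215] y [-0.0092  0.0145  0.0281]
```

View pics/e.png

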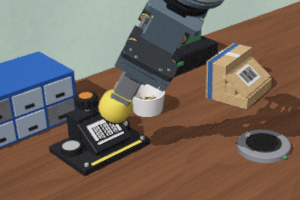

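Scanned for two seconds, with 1–2 mm deviation. Now retreat along the axis.

```bash
python3 -m jog '{"translation":[[0,0,-0.01],[0,0,-0.03],[0,0,-0.055],[0,0,-0.08],[0,0,-0.1],[0,0,-0.113],[0,0,-0.12],[0,0,-0.12]],"angular":[[0,0,0],[0,0,0],[0,0,0],[0,0,0],[0,0,0],[0,0,0],[0,0,0],[0,0,0]],"hand":[-1,-1,-1,-1,-1,-1,-1,-1]}'; python3 -c "
from h import *
go([.470,-.0565,.25],DOWN)"
```

```text
t: 9.53
eef_pos: [0.5148, 0.1658, 0.2636]
eef_rot: [2.715, 0.859, 0.856]
ft_force: [0.4, -0.1, -2.6]
finger_gap: 0.0256
grip_force: 30.0
t 9.53 trans [-0.3272  0.3133 -0.0341] ang [ 0.1153 -0.1553 -0.0291] rows 5.45150367499096 4.915867539036769
```

```bash
python3 -m jog '{"translation":[[-0.018,0.017,-0.002],[-0.064,0.061,-0.007],[-0.12,0.115,-0.0125],[-0.175,0.168,-0.018],[-0.23,0.22,-0.024],[-0.28,0.268,-0.029],[-0.313,0.3,-0.0326],[-0.327,0.313,-0.034]],"angular":[[0.006,-0.009,-0.002],[0.022,-0.03,-0.006],[0.042,-0.056,-0.01],[0.061,-0.083,-0.015],[0.081,-0.109,-0.02],[0.099,-0.133,-0.025],[0.11,-0.148,-0.028],[0.115,-0.155,-0.029]],"hand":[-1,-1,-1,-1,-1,-1,-1,-1]}'; python3 -m jog '{"translation":[[0,0,0],[0,0,0],[0,0,0],[0,0,0]],"angular":[[0,0,0],[0,0,0],[0,0,0],[0,0,0]],"hand":[-1,-1,-1,-1]}'
python3 - <<'E'
from h import *
for cam in ("top","side"):
    im,d=cams.grab_frame(cam)
    A=cloud(cam,d,np.ones_like(d,bool)); r=np.hypot(*(A[:,:2]-PAD).T)
    Q=A[(abs(A[:,2]-.012)<.004)&(r<.065)][:,:2]
    print("pad",cam,len(Q),cv2.minEnclosingCircle(Q.astype(np.float32)))
    Q=A[(A[:,2]>.118)&(A[:,2]<.138)&(r<.045)]
    print("head",cam,len(Q),Q.mean(0),np.percentile(Q,[1,99],axis=0).ravel())
    # circle fit to head wall
    if len(Q)>20:
        from scipy.optimize import least_squares
        f=least_squares(lambda c:np.hypot(*(Q[:,:2]-c).T)-.027,PAD,loss="soft_l1",f_scale=.002); print("axis",f.x,f.cost)
go([.470,-.0565,.151],DOWN)
E
```

```text
t: 10.2
eef_pos: [0.4707, -0.0606, 0.2487]
eef_rot: [-2.949, -1.083, 0.006]
ft_force: [0.4, -0.0, -0.5]
finger_gap: 0.0258
grip_force: 30.0
t: 10.53
eef_pos: [0.4699, -0.0555, 0.2492]
eef_rot: [2.947, 1.088, 0.001]
ft_force: [0.1, -0.3, -1.2]
finger_gap: 0.0258
grip_force: 30.0
pad top 0 ((0.0, 0.0), 0.0)<stdin>:8: RuntimeWarning: Mean of empty slice.
  ret = um.true_divide(
Traceback (most recent call last):
IndexError: index -1 is out of bounds for axis 0 with size 0
```

The top view is occluded by the arm, so I'll use the side view.

Run:
```python
from h import *
from scipy.optimize import least_squares
im,d=cams.grab_frame("side"); A=cloud("side",d,np.ones_like(d,bool)); r=np.hypot(*(A[:,:2]-PAD).T)
Q=A[(abs(A[:,2]-.012)<.004)&(r<.065)][:,:2]; print("pad",len(Q),cv2.minEnclosingCircle(Q.astype(np.float32)))
Q=A[(A[:,2]>.114)&(A[:,2]<.136)&(r<.05)]; print(len(Q),A[(r<.04)&(A[:,2]>.05)][:,2].min())
f=least_squares(lambda c:np.hypot(*(Q[:,:2]-c).T)-.027,PAD,loss="soft_l1",f_scale=.002); print("axis",f.x,f.cost)
go([.470,-.0555,.151],DOWN)
```

```text
pad 1245 ((0.4718603491783142, -0.053175099194049835), 0.05219130590558052)
358 0.11123759601208776
axis [ 0.4719 -0.054 ] 0.0002482289950161271
t 10.63 trans [ 0.0001 -0.0002  0.1966] ang [ 0.0002 -0.      0.0003] rows 2.3596327036752456 0.00826319012016652
```

```bash
python3 -m jog '{"translation":[[0,0,0.02],[0,0,0.06],[0,0,0.1],[0,0,0.14],[0,0,0.165],[0,0,0.18],[0,0,0.188],[0,0,0.19]],"angular":[[0,0,0],[0,0,0],[0,0,0],[0,0,0],[0,0,0],[0,0,0],[0,0,0],[0,0,0]],"hand":[-1,-1,-1,-1,-1,-1,-1,-1]}'; python3 -m jog '{"translation":[[0,0,0.002],[0,0,0.004],[0,0,0.006],[0,0,0.007],[0,0,0.007],[0,0,0.007]],"angular":[[0,0,0],[0,0,0],[0,0,0],[0,0,0],[0,0,0],[0,0,0]],"hand":[-1,-1,-1,-1,-1,-1]}'
```

```text
t: 11.3
eef_pos: [0.4701, -0.0562, 0.1541]
eef_rot: [2.947, 1.087, -0.0]
ft_force: [0.4, -0.4, -1.3]
finger_gap: 0.0257
grip_force: 30.0
t: 11.8
eef_pos: [0.4702, -0.0565, 0.1509]
eef_rot: [2.947, 1.086, 0.0]
ft_force: [0.2, 0.1, -1.0]
finger_gap: 0.0257
grip_force: 30.0
```

```bash
python3 -m jog '{"translation":[[0,0,0.001],[0,0,0.002],[0,0,0.002],[0,0,0.002]],"angular":[[0,0,0],[0,0,0],[0,0,0],[0,0,0]],"hand":[-1,-1,-1,-1]}'; python3 -c "
from h import *
im,d=cams.grab_frame('side'); A=cloud('side',d,np.ones_like(d,bool)); cv2.imwrite('pics/f.png',im[150:330,280:520])"
```

```text
t: 12.13
eef_pos: [0.4702, -0.0565, 0.1498]
eef_rot: [2.947, 1.087, 0.0]
ft_force: [-1.8, -0.6, 3.4]
finger_gap: 0.0257
grip_force: 30.0
```

View pics/f.png

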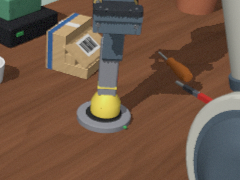

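Contact with the pad shows as +3.4 N upward, and the scanner stands upright in the middle of the pad. Release and rise.

```bash
python3 -m jog '{"translation":[[0,0,0],[0,0,0],[0,0,0],[0,0,0],[0,0,0],[0,0,0],[0,0,0],[0,0,0]],"angular":[[0,0,0],[0,0,0],[0,0,0],[0,0,0],[0,0,0],[0,0,0],[0,0,0],[0,0,0]],"hand":[-0.2,0,0.2,0.4,1,1,1,1]}'; python3 -m jog '{"translation":[[0,0,0],[0,0,0],[0,0,-0.02],[0,0,-0.05],[0,0,-0.1],[0,0,-0.15],[0,0,-0.19],[0,0,-0.2]],"angular":[[0,0,0],[0,0,0],[0,0,0],[0,0,0],[0,0,0],[0,0,0],[0,0,0],[0,0,0]],"hand":[1,1,1,1,1,1,1,1]}';  python3 -m jog '{"translation":[[0,0,0],[0,0,0],[0,0,0],[0,0,0]],"angular":[[0,0,0],[0,0,0],[0,0,0],[0,0,0]],"hand":[1,1,1,1]}'
python3 - <<'E'
from h import *
im,d=cams.grab_frame("side"); cv2.imwrite('pics/g.png',im[150:330,280:520]); A=cloud("side",d,np.ones_like(d,bool)); r=np.hypot(*(A[:,:2]-PAD).T)
Q=A[(abs(A[:,2]-.012)<.004)&(r<.065)][:,:2]; print("pad",len(Q),cv2.minEnclosingCircle(Q.astype(np.float32)))
Q=A[(abs(A[:,2]-.161)<.006)&(r<.04)]; print("top",Q.mean(0),cv2.minAreaRect(Q[:,:2].astype(np.float32)))
E
```

```text
t: 12.85
eef_pos: [0.4701, -0.0565, 0.1497]
eef_rot: [2.947, 1.087, -0.0]
ft_force: [0.4, 0.5, 0.7]
finger_gap: 0.0763
grip_force: 0.0
t: 13.52
eef_pos: [0.4713, -0.0567, 0.2526]
eef_rot: [2.945, 1.086, 0.005]
ft_force: [0.1, 0.4, 0.3]
finger_gap: 0.091
grip_force: 0.0
t: 13.85
eef_pos: [0.4696, -0.0563, 0.2486]
eef_rot: [-2.947, -1.087, 0.003]
ft_force: [0.1, 0.5, -0.4]
finger_gap: 0.0914
grip_force: 0.0
pad 757 ((0.4721467196941376, -0.05297144874930382), 0.053098391741514206)
top [ 0.4686 -0.05    0.1602] ((0.4706961214542389, -0.053035613149404526), (0.03305649012327194, 0.028060534968972206), 40.65217208862305)
```

View pics/g.png

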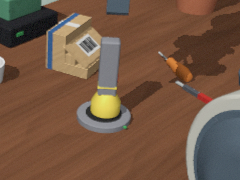

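The scanner stands upright, about 1.5 mm from the pad's centre, with the gripper well clear of it.

```bash
python3 -c "
from bench import bot
print(bot.close_job())"
```

```text
the job is handed in; nothing more can be done
None
```

I aimed the scanner at the jig label from about 60 mm, held it steady there for 2 s, then stood it back upright about 1.5 mm from the pad's centre, and handed the job in (about 14 s of 43 s; no verdict was returned).

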